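# Hang the lens board on the peg stand

## Robot

A 6-joint arm with a two-finger parallel gripper is mounted at the origin on the work surface. World frame = base frame: x ahead of the robot, y to its left, z up, the work surface at z = 0. Lengths are in mm, angles in rad, forces in N, time in s.
With the tool pointing down it reaches from about 250 to 725 mm from the base axis. Payload 4 kg.
Tool frame: the origin (TCP) lies on the centre line of the jaws, within the pads' length; the fingertips stand 11 mm ahead of it and the grasp point (between the pads) lies 8 mm behind it; z points along the fingers, y is the line along which they close (so a half turn about z gives the same grasp; the last joint's range is limited). The gripper opens to 85 mm and grips with 20 to 120 N. Pads are 22 mm wide; open, the fingers measure 114 mm over their backs; the gripper's body (76 mm by 85 mm) begins 54 mm behind the grasp point. The pads swing forward as they close: fully open they stand 13 mm farther back than shut.
Start: joints at [1.203, 0.241, 0.005, 1.335, 0, 1.571], TCP at [179.78, 466.561, 242.306] pointing down, gripper open.
Joint ranges: [-2.72, 2.72], [-1.05, 1.87], [-1.09, 1.28], [-1.99, 2.15], [-1.42, 1.44], [-3.14, 3.14]. Speed limits (rad/s): [2.79, 2.79, 3.14, 3.14, 3.14, 3.14].

## Interface

Orientations are given as a rotation vector (axis times angle).
In Python, from station import r gives the robot as it stands.
- The arm moves only by the shell command python3 -m handwheel 'ROWS' [FORCE]. ROWS is JSON, a list of rows, each an object with "dr": the turn, a rotation vector about the world's x, y, z in rad, a list of three; "offset": the shift along the world's x, y, z in m, a list of three; "jaw": the opening, from 0 (shut) to 1 (fully open). A call has 1 to 12 rows; each row is the pose to reach, as a shift and turn from the pose commanded when the call began; what a row does not reach only later rows make up. A row lasts 1/10 s, in which the tool goes at most 50 mm and 8.59 degrees, less where a joint would pass 70% of its speed; a pose out of reach is approached as far as the arm can. A call with a gripper value outside its range is refused whole. The fingers move at their own pace and stop on an object; FORCE is the grip in N (left out, the last holds). Time passes only in rows, so rows that repeat a pose let the fingers close. It gives the time, the measured TCP pose, the force, the opening and the grip force at its end, in the units of the state.
- r.state(): the state, without advancing time (a new reading comes with each control period).
- r.snapshot(name): name is "scene" or "top"; returns the picture (384x512x3 uint8, red, green, blue); there is no depth.
- r.camera_params(name): a dict with "intrinsics" (3x3 intrinsics, pixels), "distortion" ([k1, k2, p1, p2, k3] as OpenCV has them; the pictures are not rectified), "R" (3x3) and "t" (3): a world point X has camera coordinates R X + t. Camera axes: x right, y down, z forward; pixel columns grow to the right and rows downward; lengths in mm; the calibration is good to about 2 mm. A picture is of the moment at which its call begins. camera_params takes no time and is no camera call.
- r.hand_in(): hands the job in; it is judged then, once.
The state is a dict: "clock": time; "joint_pos": joint angles; "joint_velocities": joint speeds; "tau": joint torques, N m; "position": TCP position; "eef_rot": TCP orientation; "force": force on the tool from outside, world axes, zero at the start; "torque": the same for the moment, N m; "opening": finger opening in mm; "gripper_force": force on a finger pad.
Only numpy, scipy, OpenCV 4.12 (cv2) and the standard library are available. Lean on these libraries where they do the work, as an engineer would, in place of code of your own. Each camera call takes 0.05 s, during which the arm holds its last target. There are 200 camera calls.

## Task

Push the swing arm magnifier round on its pivot until its lens is fully clear of the wooden rack, and leave it there. Then lift the rosewood lens board out of the rack and hang it by its round opening on the sloping peg of the steel stand, leaving it hanging freely at rest. Do not disturb the other things lying on the table.

Things in the scene. Friction and masses are not known exactly. Their poses are not given: they have to be found in the camera images.
- board: rosewood lens board, a loose plate standing on edge in the rack: 10 mm thick (its x), 90 mm wide (its y), 140 mm high (its z, up), about 0.11 kg. Origin: centre of its lower edge. One round opening of 32 mm diameter runs through it along x. It can be gripped across its thickness at the top edge, where 49 mm of solid wood stand above the opening
- board_hole (a point): centre of the board's round opening, 75 mm above the lower edge, at half width and half thickness; axes as the board's
- board_top (a point): middle of the board's top edge, 140 mm above its lower edge
- rack: fixed wooden rack, 66 (x) x 116 (y) x 38 mm high, with one upright slot along its y, 12 mm wide, 96 mm long, floor 8 mm above the table, 30 mm deep; the board stands in it. Origin: centre of the underside. The board lifts straight up out of it
- rack_mid (a point): centre of the rack's top, 38 mm above the table, under the lens at the start
- pivot (a point): pivot axis (vertical) of the nickel magnifier's swing arm, 200 mm above the table, at mid-height of the arm, on top of a fixed round post of 18 mm diameter with a 90 mm round foot
- lens (a point): centre of the magnifier's lens, a glass in a nickel rim of 100 mm outer diameter and 16 mm high, at the end of the swing arm, 210 mm from the pivot and 200 mm above the table. A straight level bar 14 mm wide and 16 mm high (192 to 208 mm above the table) joins the pivot to the rim
- swing_arm (a joint): angle of the swing arm about the vertical pivot, rad: near 0 at the start, with the lens over the board; grows counterclockwise seen from above (from the robot, the lens goes to the right, towards -y). Stops at -0.1 and 1.7. Light friction, 0.15 N m; it stays where it is left
- stand: fixed dark steel peg stand: 100 x 90 x 12 mm foot, an upright of 14 mm diameter ending at peg level, 184 mm above the table, and one straight peg. The peg runs along the stand's -x, its free end nearer the robot, rising gently towards that end. Origin: on the table under the peg's root
- peg_root (a point): on the peg's axis where it leaves the upright, 175 mm above the table. Peg: round bar, 10 mm diameter, rounded end
- peg_tip (a point): on the peg's axis at its free end, 187 mm above the table, 80 mm (level distance) from the root; nothing stands above the peg
- tweezers: blued steel tweezers lying flat, 120 mm long, 5 mm thick; a loose bystander, to be left alone
- dish: white ceramic mixing dish, 80 mm across, 30 mm high; a loose bystander, to be left alone
- spacer: round bone spacer ring, 32 mm across, 8 mm high; a loose bystander, to be left alone
- eyepiece: cracked walnut eyepiece plate with two openings lying flat, 60 x 130 x 7 mm; a loose bystander, to be left alone
- driver: small screwdriver lying on the table, 150 mm long; a loose bystander, to be left alone
- glue: small amber bottle, 44 mm across, 80 mm high; a loose bystander, to be left alone
- cell: round brass lens cell, 56 mm across, 18 mm high; a loose bystander, to be left alone
Mind the look-alikes: they are no part of the job. Of the things that look like the board, the larger one is meant.

How it is judged:
By the outcome, as a careful person would: the job done as asked, in the order asked, and still so for the second after the job is handed in, with the robot touching nothing.
It also fails if it takes over 59 s, if anything falls off the work surface, if the arm or the gripper's body presses on something with over 40 N, if the wrist force passes 120 N, or if a joint passes its speed limit or range.

## Working session

There is one attempt and no reset: what is moved stays moved. The work goes in short steps, Python scripts to look and compute and a shell command to move; the robot and the scene stay as the last step left them, time stands still between calls to the robot, and variables do not carry over. Pictures are saved under pics/ and viewed, at most 10 in all, crops included, and the job is handed in when it is done.

```bash
mkdir -p pics; ls; python3 - <<'E'
from station import r
import cv2
s=r.state();print({k:s[k] for k in('clock','position','eef_rot','opening')})
for n in('scene','top'):
    im=r.snapshot(n);cv2.imwrite(f'pics/{n}0.png',cv2.resize(im[:,:,::-1],(800,600),interpolation=cv2.INTER_CUBIC))
    p=r.camera_params(n);print(n,p)
E
```

```text
pics
{'clock': 0.0, 'position': array([179.58262988, 465.99717524, 241.40745475]), 'eef_rot': array([-0.57445456, -3.08824385,  0.00320812]), 'opening': 85.31555041224307}
scene {'intrinsics': array([[475.46914429,   0.        , 257.29763517],
       [  0.        , 475.46914429, 184.07812848],
       [  0.        ,   0.        ,   1.        ]]), 'distortion': array([-0.14863531,  0.        ,  0.        ,  0.        ,  0.        ]), 'R': array([[-0.3449091 ,  0.93863421, -0.00187788],
       [ 0.68070481,  0.24875224, -0.68903069],
       [-0.64628065, -0.23893124, -0.72472973]]), 't': array([ 197.31347551, -290.37171324, 1684.99652984])}
top {'intrinsics': array([[418.49566835,   0.        , 255.21318946],
       [  0.        , 418.49566835, 189.14873233],
       [  0.        ,   0.        ,   1.        ]]), 'distortion': array([-0.08347454,  0.        ,  0.        ,  0.        ,  0.        ]), 'R': array([[-0.01350448, -0.99986923, -0.00889635],
       [-0.98574857,  0.01480474, -0.1675726 ],
       [ 0.1676824 ,  0.00650659, -0.9858196 ]]), 't': array([  45.94290406,  582.00379023, 1198.4743658 ])}
```

View pics/scene0.png

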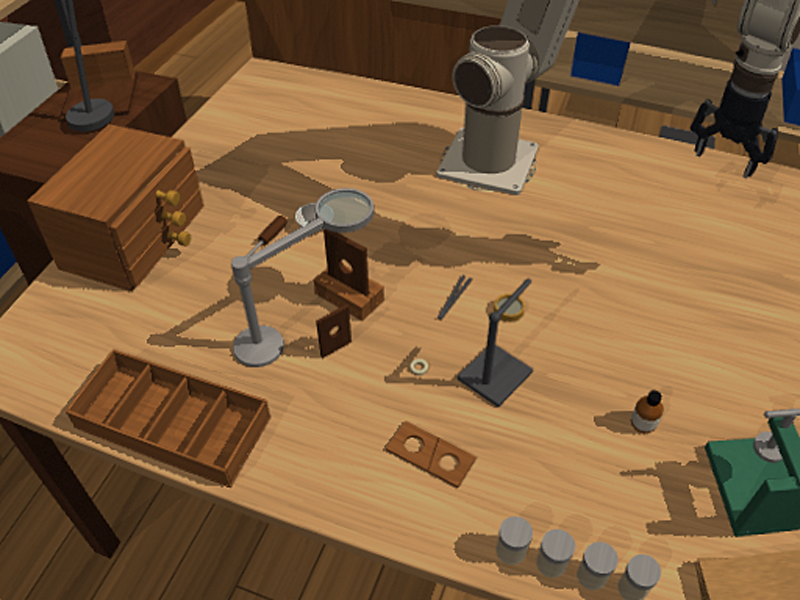

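View pics/top0.png

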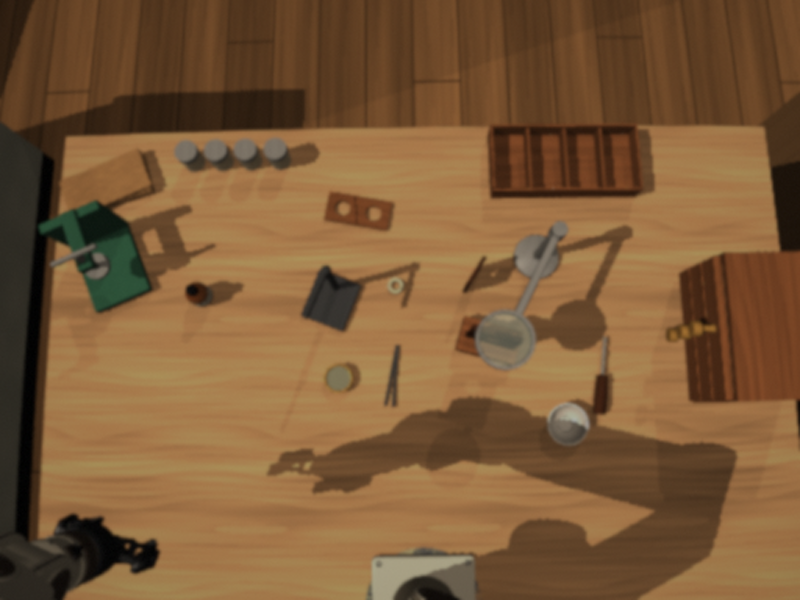

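The scene view, taken from the far side, shows the magnifier (post about 255,340, lens 345,210), the board in its rack (347,260), a smaller look-alike plate (335,330), and the stand (495,380) with its peg tip at about (528,283). The top view shows the same things: lens (505,340), pivot (560,230), stand (330,300). I'll take enlarged crops next.

```bash
cat > h.py <<'E'
import numpy as np, cv2
from scipy.optimize import least_squares
from station import r
P={n:r.camera_params(n) for n in('scene','top')}
def proj(n,X):
    p=P[n]; return cv2.projectPoints(np.array(X,float).reshape(-1,1,3),cv2.Rodrigues(p['R'])[0],p['t'],p['intrinsics'],p['distortion'])[0].reshape(-1,2)
def onz(n,uv,z):
    "pixels -> world points at height z"
    p=P[n];u=cv2.undistortPoints(np.array(uv,float).reshape(-1,1,2),p['intrinsics'],p['distortion']).reshape(-1,2)
    d=np.c_[u,np.ones(len(u))]@p['R'];c=-p['R'].T@p['t'];return c+d*((z-c[2])/d[:,2])[:,None]
def crop(n,name,x0,y0,x1,y1,k):
    im=r.snapshot(n)[y0:y1,x0:x1,::-1];cv2.imwrite(f'pics/{name}.png',cv2.resize(im,None,fx=k,fy=k,interpolation=cv2.INTER_CUBIC))
E
python3 - <<'E'
from h import *
crop('scene','s1',140,112,350,262,3.8)
crop('top','t1',190,138,380,248,4.2)
E
```

```text
(no output)
```

View pics/s1.png

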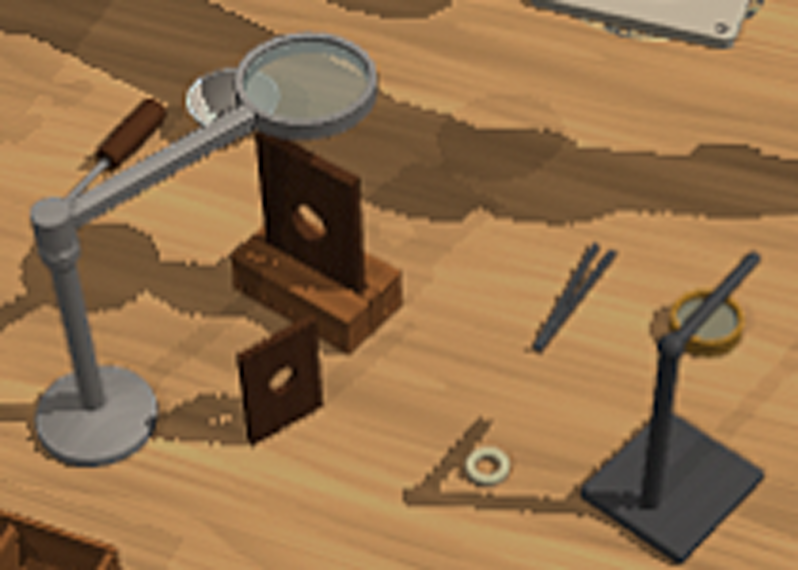

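View pics/t1.png

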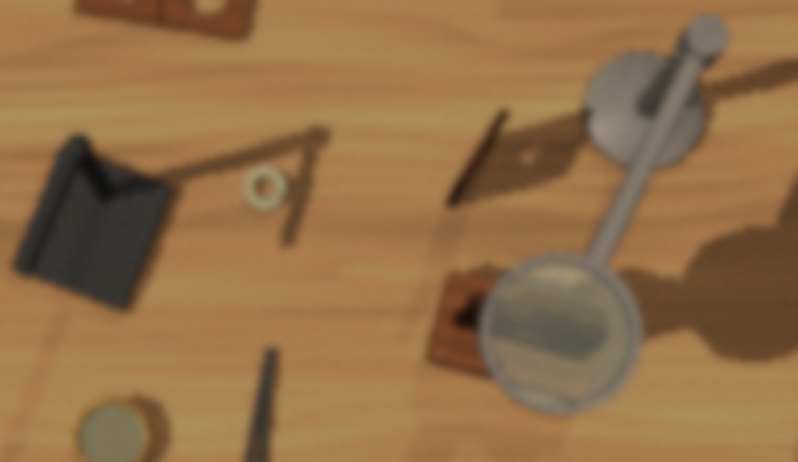

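Readings from the crops:
- **s1:** peg tip (754,258), root (672,340), board hole (310,221), board top corner (362,181), rack corners (233,262), (403,277), (350,324).
- **t1:** pivot (706,37), lens (560,333), peg tip about (20,268) and root (80,140), left rack corners (447,272) and (428,358).

```bash
python3 - <<'E'
from h import *
np.set_printoptions(precision=1,suppress=True)
S=lambda a:(np.array(a,float)+.5)/3.8-.5+[140,112]
T=lambda a:(np.array(a,float)+.5)/4.2-.5+[190,138]
def show(l,n,a,z):print(l,n,onz(n,(S if n=='scene' else T)(a),z)[:, :2].tolist() if 0 else onz(n,(S if n=='scene' else T)(a),z)[:,:2].round(1).tolist())
show('pivot','scene',[[53,212]],212);show('pivot','top',[[706,37]],212)
show('foot','scene',[[97,412]],8);
show('lens','scene',[[307,82]],205);show('lens','top',[[560,333]],208)
show('tip','scene',[[754,258]],187);show('tip','top',[[20,268]],187)
show('root','scene',[[672,340]],178);show('root','top',[[80,142]],178)
show('standfoot','scene',[[582,492],[680,560],[765,475]],[12,12,12][0]);show('standfoot','top',[[177,185],[126,308],[16,270]],12)
show('hole','scene',[[310,221]],83)
show('btop','scene',[[362,181],[360,290]],148);show('rack','scene',[[233,262],[403,277],[350,324]],38)
show('rack','top',[[447,272],[428,358]],38)
show('bbot','scene',[[360,290]],38)
show('small','scene',[[249,440],[321,405]],0)
E
```

```text
pivot scene [[667.2, -235.4]]
pivot top [[665.4, -235.9]]
foot scene [[667.0, -236.2]]
lens scene [[485.8, -135.3]]
lens top [[480.6, -136.6]]
tip scene [[528.1, 195.3]]
tip top [[528.7, 197.9]]
root scene [[606.7, 162.6]]
root top [[611.0, 161.6]]
standfoot scene [[617.1, 116.2], [649.1, 195.5], [559.4, 232.9]]
standfoot top [[613.4, 109.9], [523.1, 147.4], [552.1, 227.8]]
hole scene [[500.6, -134.0]]
btop scene [[510.5, -86.0], [608.2, -47.9]]
rack scene [[520.4, -191.9], [490.7, -65.1], [548.3, -84.5]]
rack top [[542.5, -83.9], [481.4, -68.7]]
bbot scene [[514.2, -90.4]]
small scene [[646.4, -124.7], [598.3, -88.6]]
```

Position estimates:
- pivot ≈ (666,-236), lens ≈ (483,-136)
- board and rack ≈ (498,-132), yaw ≈ -0.26
- peg tip ≈ (528,196), stand yaw ≈ -0.39

I'll shut the jaws and go to the +y side of the swing bar, 145 mm from the pivot.

```bash
python3 -m handwheel '[{"dr":[0,0,-0.15],"offset":[0.03,-0.04,0.01],"jaw":0},{"dr":[0,0,-0.3],"offset":[0.06,-0.08,0.01],"jaw":0},{"dr":[0,0,-0.45],"offset":[0.09,-0.12,0.01],"jaw":0},{"dr":[0,0,-0.6],"offset":[0.12,-0.16,0.01],"jaw":0},{"dr":[0,0,-0.75],"offset":[0.15,-0.2,0.01],"jaw":0},{"dr":[0,0,-0.9],"offset":[0.18,-0.24,0.01],"jaw":0},{"dr":[0,0,-1.05],"offset":[0.21,-0.28,0.01],"jaw":0},{"dr":[0,0,-1.2],"offset":[0.24,-0.32,0.01],"jaw":0},{"dr":[0,0,-1.35],"offset":[0.27,-0.36,0.01],"jaw":0},{"dr":[0,0,-1.46],"offset":[0.3,-0.4,0.01],"jaw":0},{"dr":[0,0,-1.46],"offset":[0.33,-0.44,0.01],"jaw":0},{"dr":[0,0,-1.46],"offset":[0.35,-0.48,0.01],"jaw":0}]'
```

```text
clock: 1.4
position: [531.2, -15.4, 251.9]
eef_rot: [2.488, 1.918, 0.001]
force: [0.0, 1.1, -0.2]
opening: -0.0
gripper_force: 0.0
```

```bash
python3 -m handwheel '[{"dr":[0,0,0],"offset":[0.012,-0.04,0],"jaw":0},{"dr":[0,0,0],"offset":[0.024,-0.08,0],"jaw":0},{"dr":[0,0,0],"offset":[0.035,-0.112,0],"jaw":0},{"dr":[0,0,0],"offset":[0.035,-0.112,-0.03],"jaw":0},{"dr":[0,0,0],"offset":[0.035,-0.112,-0.056],"jaw":0},{"dr":[0,0,0],"offset":[0.035,-0.112,-0.056],"jaw":0}]'
```

```text
clock: 2.0
position: [561.9, -125.4, 191.8]
eef_rot: [-2.483, -1.913, 0.009]
force: [-0.7, 1.0, -0.2]
opening: 0.1
gripper_force: 0.0
```

```bash
python3 -m handwheel '[{"dr":[0,0,0],"offset":[-0.007,-0.014,0],"jaw":0},{"dr":[0,0,0],"offset":[-0.016,-0.026,0],"jaw":0},{"dr":[0,0,0],"offset":[-0.025,-0.038,0],"jaw":0},{"dr":[0,0,0],"offset":[-0.031,-0.052,0],"jaw":0},{"dr":[0,0,0],"offset":[-0.037,-0.066,0],"jaw":0},{"dr":[0,0,0],"offset":[-0.041,-0.081,0],"jaw":0},{"dr":[0,0,0],"offset":[-0.043,-0.096,0],"jaw":0},{"dr":[0,0,0],"offset":[-0.044,-0.111,0],"jaw":0},{"dr":[0,0,0],"offset":[-0.043,-0.126,0],"jaw":0},{"dr":[0,0,0],"offset":[-0.041,-0.141,0],"jaw":0},{"dr":[0,0,0],"offset":[-0.037,-0.154,0],"jaw":0},{"dr":[0,0,0],"offset":[-0.033,-0.164,0],"jaw":0}]'
```

```text
clock: 3.2
position: [532.0, -290.7, 195.9]
eef_rot: [-2.488, -1.917, 0.001]
force: [-0.6, 2.5, 0.3]
opening: -0.1
gripper_force: 0.7
```

```bash
python3 -m handwheel '[{"dr":[0,0,0],"offset":[-0.005,0.02,0],"jaw":0},{"dr":[0,0,0],"offset":[-0.005,0.03,0.04],"jaw":0},{"dr":[0,0,0],"offset":[-0.005,0.07,0.07],"jaw":0},{"dr":[0,0,0],"offset":[-0.03,0.11,0.07],"jaw":0.3},{"dr":[0,0,0],"offset":[-0.03,0.16,0.07],"jaw":0.6}]'; python3 - <<'E'
from h import *
crop('scene','s2',150,60,310,180,5)
crop('top','t2',260,160,420,280,5)
E
```

```text
clock: 3.7
position: [500.8, -129.9, 267.6]
eef_rot: [2.489, 1.913, -0.0]
force: [1.5, 1.1, -0.1]
opening: 28.3
gripper_force: 0.0
```

View pics/s2.png

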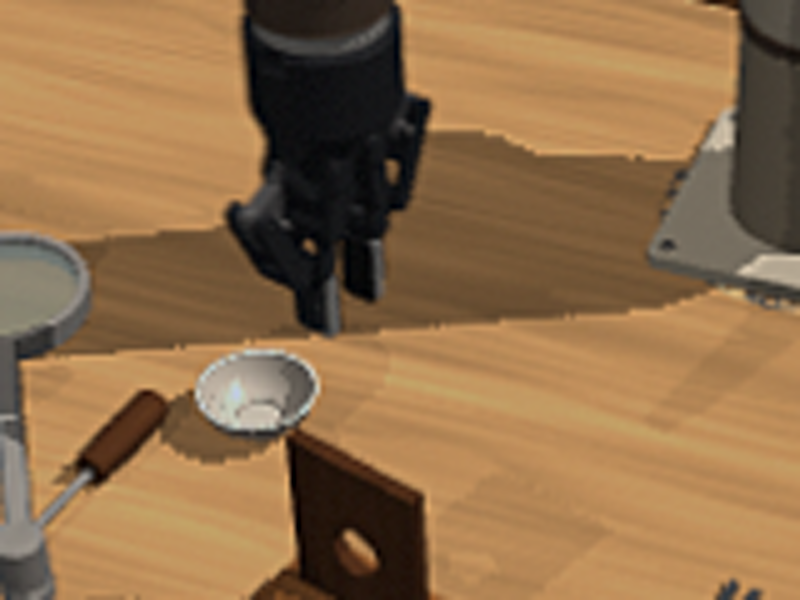

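View pics/t2.png

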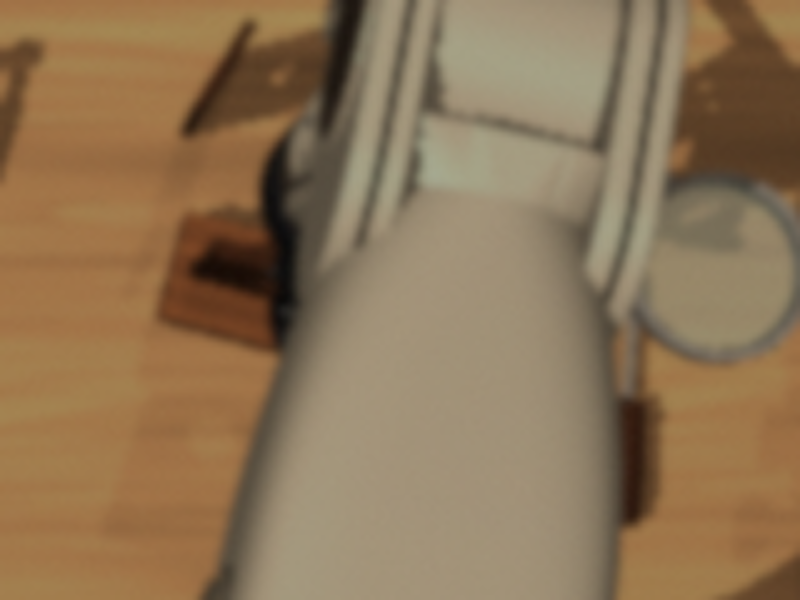

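s2 shows the board uncovered, with its top corners at about (290,433) and (424,493) and the hole at (357,551). In t2 the lens sits at (720,268), well clear of the rack, whose left corners are (187,215) and (160,320). Now to compute the board pose.

```bash
python3 - <<'E'
from h import *
np.set_printoptions(precision=1,suppress=True)
C=lambda a,o:(np.array(a,float)+.5)/5-.5+o
s=C([[290,431],[424,492],[357,551]],[150,60]);t=C([[187,215],[160,320]],[260,160])
print(onz('top',C([[720,268]],[260,160]),208))
print(onz('scene',s[:2],148),onz('scene',s[2:],83),onz('top',t,38))
def pts(q):
    x,y,a=q;c,n=np.cos(a),np.sin(a);f=lambda X,Y,Z:[x+c*X-n*Y,y+n*X+c*Y,Z]
    return [f(0,-45,148),f(0,45,148),f(4,0,83)],[f(33,58,38),f(-33,58,38)]
S1=(np.array([[233,262],[403,277],[350,324]])+.5)/3.8-.5+[140,112]
T1=(np.array([[447,272],[428,358]])+.5)/4.2-.5+[190,138]
def res(q):
    a,b=pts(q);return np.r_[(proj('scene',a)-s).ravel(),(proj('top',b)-t).ravel(),(proj('top',b)-T1).ravel()]
o=least_squares(res,[498,-132,-.26]);print(o.x,o.fun)
o=least_squares(lambda q:(proj('scene',pts(q)[0])-s).ravel(),[498,-132,-.26]);print(o.x.round(3),o.fun)
E
```

```text
[[ 486.6 -347.1  208. ]]
[[ 486.2 -177.   148. ]
 [ 506.4  -89.1  148. ]] [[ 500.9 -134.5   83. ]] [[541.8 -86.8  38. ]
 [479.2 -68.9  38. ]]
[ 496.8 -133.2   -0.2] [ 0.1 -0.1 -0.4  0.3  0.1 -0.  -0.5 -0.4 -0.   0.   0.4 -0.2  0.1  0.8]
[ 496.5 -133.3   -0.2] [-0.1  0.1 -0.1  0.   0.2 -0.1]
```

Board is at (496.6,-133.2), yaw -0.23. The lens is now at (487,-347), well clear. I'll descend over the board's top edge and grip it.

```bash
python3 -m handwheel '[{"dr":[0,0,0.03],"offset":[-0.005,-0.004,0],"jaw":0.7},{"dr":[0,0,0.03],"offset":[-0.005,-0.004,-0.03],"jaw":0.7},{"dr":[0,0,0.03],"offset":[-0.005,-0.004,-0.06],"jaw":0.7},{"dr":[0,0,0.03],"offset":[-0.005,-0.004,-0.09],"jaw":0.7},{"dr":[0,0,0.03],"offset":[-0.005,-0.004,-0.12],"jaw":0.7},{"dr":[0,0,0.03],"offset":[-0.005,-0.004,-0.138],"jaw":0.7},{"dr":[0,0,0.03],"offset":[-0.005,-0.004,-0.138],"jaw":0.7},{"dr":[0,0,0.03],"offset":[-0.005,-0.004,-0.138],"jaw":0},{"dr":[0,0,0.03],"offset":[-0.005,-0.004,-0.138],"jaw":0},{"dr":[0,0,0.03],"offset":[-0.005,-0.004,-0.138],"jaw":0},{"dr":[0,0,0.03],"offset":[-0.005,-0.004,-0.138],"jaw":0},{"dr":[0,0,0.03],"offset":[-0.005,-0.004,-0.138],"jaw":0}]' 50; python3 -m handwheel '[{"dr":[0,0,0],"offset":[0,0,0],"jaw":0},{"dr":[0,0,0],"offset":[0,0,0],"jaw":0}]'
```

```text
clock: 5.0
position: [497.3, -133.8, 129.8]
eef_rot: [2.459, 1.953, 0.002]
force: [-1.0, 0.1, 5.5]
opening: 9.5
gripper_force: 48.2
clock: 5.2
position: [497.3, -133.8, 129.7]
eef_rot: [2.459, 1.953, 0.002]
force: [-1.8, 0.3, 5.0]
opening: 9.3
gripper_force: 48.2
```

Gripped (9.3 mm). Lifting straight up, then carrying over towards the peg.

```bash
python3 -m handwheel '[{"dr":[0,0,0],"offset":[0,0,0.015],"jaw":0},{"dr":[0,0,0],"offset":[0,0,0.035],"jaw":0},{"dr":[0,0,0],"offset":[0,0,0.06],"jaw":0},{"dr":[0,0,0],"offset":[0,0,0.085],"jaw":0},{"dr":[0,0,0],"offset":[0,0,0.108],"jaw":0},{"dr":[0,0,-0.04],"offset":[-0.006,0.025,0.108],"jaw":0},{"dr":[0,0,-0.08],"offset":[-0.011,0.055,0.108],"jaw":0},{"dr":[0,0,-0.12],"offset":[-0.017,0.09,0.108],"jaw":0},{"dr":[0,0,-0.165],"offset":[-0.022,0.13,0.108],"jaw":0},{"dr":[0,0,-0.165],"offset":[-0.027,0.17,0.108],"jaw":0},{"dr":[0,0,-0.165],"offset":[-0.03,0.21,0.108],"jaw":0},{"dr":[0,0,-0.165],"offset":[-0.03,0.24,0.108],"jaw":0}]'
python3 -m handwheel '[{"dr":[0,0,0],"offset":[0,0.025,0],"jaw":0},{"dr":[0,0,0],"offset":[0.003,0.043,0],"jaw":0},{"dr":[0,0,0],"offset":[0.013,0.06,0],"jaw":0},{"dr":[0,0,0],"offset":[0.023,0.08,0],"jaw":0},{"dr":[0,0,0],"offset":[0.033,0.101,0],"jaw":0},{"dr":[0,0,0],"offset":[0.033,0.101,0],"jaw":0},{"dr":[0,0,0],"offset":[0.033,0.101,0],"jaw":0}]'
python3 - <<'E'
from h import *
crop('scene','s3',250,80,410,200,5)
crop('top','t3',170,130,270,210,8)
E
```

```text
clock: 6.4
position: [466.0, 108.7, 236.5]
eef_rot: [-2.61, -1.749, -0.001]
force: [0.3, 0.4, -1.6]
opening: 9.0
gripper_force: 53.4
clock: 7.1
position: [499.5, 207.7, 235.9]
eef_rot: [2.61, 1.748, -0.002]
force: [0.8, -0.8, -1.0]
opening: 9.1
gripper_force: 53.4
```

View pics/s3.png

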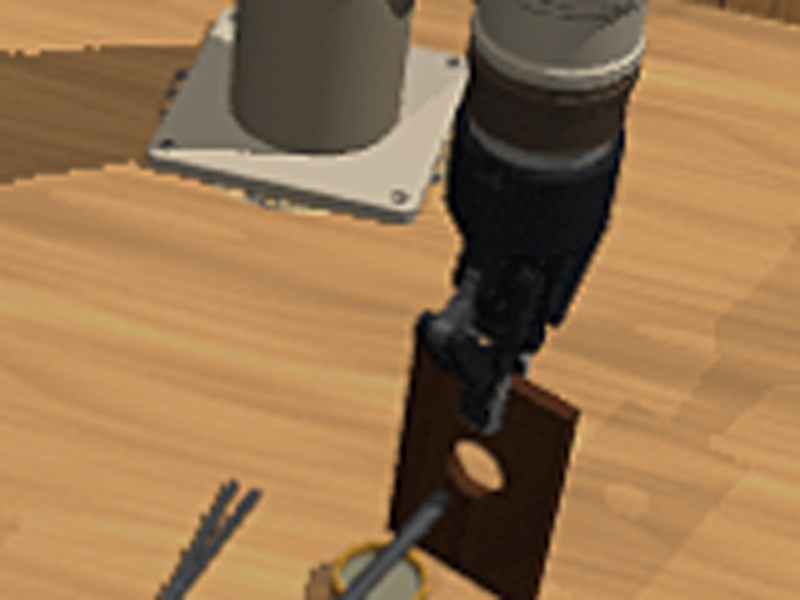

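s3 shows the board held just in front of the peg: hole at (475,467), peg tip at (444,495), so they are almost in line. Quick numeric check against the calibration.

```bash
python3 - <<'E'
from h import *
e=np.array([.923,-.385,0])
f=lambda X:proj('scene',X)*5+2-np.array([250,80])*5
tip=np.array([528,196.5,187]); 
for z in(186,191):print('hole',z,f(np.array([500,208,z])+5*e))
print('tip',f(tip),'root',f(tip+80*e-[0,0,12]))
print('board top corners',f([np.array([500,208,256])+5*e+s*45*np.array([.385,.923,0]) for s in(-1,1)]))
E
```

```text
hole 186 [[474.04480914 474.52413543]]
hole 191 [[475.35137961 467.42146069]]
tip [[444.6806485  500.11641309]] root [[342.71152168 606.22842571]]
board top corners [[416.97002045 327.92134609]
 [571.42431641 415.72270969]]
```

View pics/t3.png

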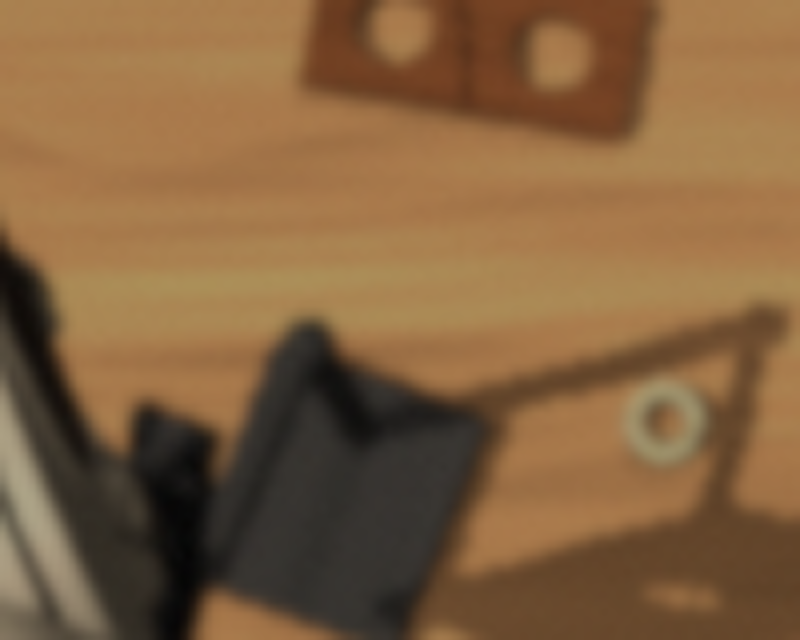

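Prediction and picture agree within about 3 mm. t3 shows the peg and the stand as expected: peg end near (215,570), upright (310,335). Threading the board onto the peg, following its slope.

```bash
python3 -m handwheel '[{"dr":[0,0,0],"offset":[0.009,-0.004,-0.001],"jaw":0},{"dr":[0,0,0],"offset":[0.018,-0.008,-0.002],"jaw":0},{"dr":[0,0,0],"offset":[0.028,-0.012,-0.004],"jaw":0},{"dr":[0,0,0],"offset":[0.037,-0.015,-0.005],"jaw":0},{"dr":[0,0,0],"offset":[0.046,-0.019,-0.007],"jaw":0},{"dr":[0,0,0],"offset":[0.055,-0.023,-0.008],"jaw":0},{"dr":[0,0,0],"offset":[0.065,-0.027,-0.010],"jaw":0},{"dr":[0,0,0],"offset":[0.065,-0.027,-0.010],"jaw":0}]'
python3 -c "
from h import *
crop('scene','s4',250,100,410,220,5)"
```

```text
clock: 8.0
position: [566.0, 179.8, 225.6]
eef_rot: [2.613, 1.744, -0.001]
force: [-0.7, -0.4, -1.2]
opening: 9.0
gripper_force: 53.3
```

View pics/s4.png

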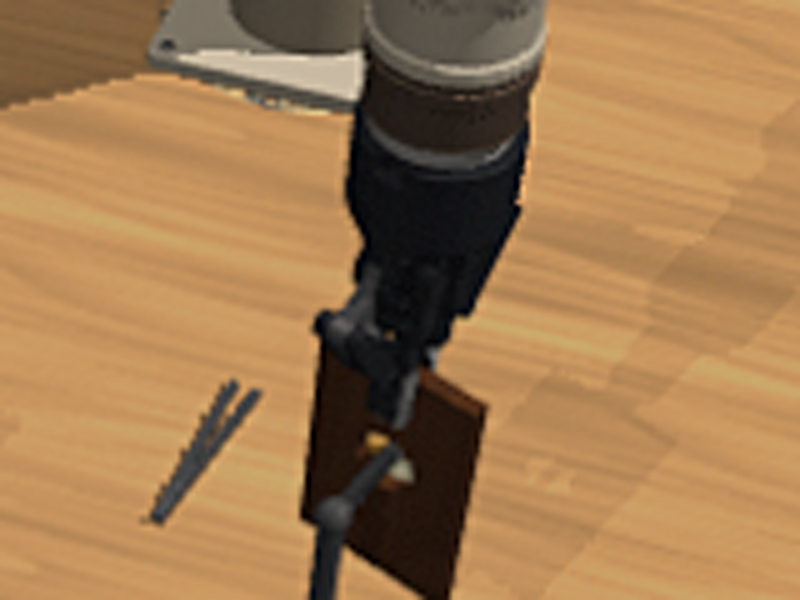

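s4 shows the peg running through the hole (hole ≈ (390,458), peg enters there, root at (333,515)), with no contact force. Lowering until the board bears on the peg.

```bash
python3 -m handwheel '[{"dr":[0,0,0],"offset":[0,0,-0.003],"jaw":0},{"dr":[0,0,0],"offset":[0,0,-0.006],"jaw":0},{"dr":[0,0,0],"offset":[0,0,-0.008],"jaw":0},{"dr":[0,0,0],"offset":[0,0,-0.008],"jaw":0},{"dr":[0,0,0],"offset":[0,0,-0.008],"jaw":0}]'
```

```text
clock: 8.55
position: [564.6, 180.7, 218.4]
eef_rot: [-2.611, -1.747, -0.0]
force: [0.1, -0.2, -1.5]
opening: 9.1
gripper_force: 53.4
```

```bash
python3 -m handwheel '[{"dr":[0,0,0],"offset":[0,0,-0.001],"jaw":0},{"dr":[0,0,0],"offset":[0,0,-0.002],"jaw":0},{"dr":[0,0,0],"offset":[0,0,-0.002],"jaw":0}]'
```

```text
clock: 8.85
position: [564.9, 180.7, 217.1]
eef_rot: [2.611, 1.746, 0.002]
force: [-2.0, 0.2, 2.5]
opening: 9.2
gripper_force: 54.1
```

Contact was felt (Fz rose by 4 N). Releasing and retreating upward.

```bash
python3 -m handwheel '[{"dr":[0,0,0],"offset":[0,0,0.001],"jaw":0.15},{"dr":[0,0,0],"offset":[0,0,0.001],"jaw":0.3},{"dr":[0,0,0],"offset":[0,0,0.001],"jaw":0.5},{"dr":[0,0,0],"offset":[0,0,0.001],"jaw":0.5},{"dr":[0,0,0],"offset":[0,0,0.001],"jaw":0.5},{"dr":[0,0,0],"offset":[0,0,0.015],"jaw":0.5},{"dr":[0,0,0],"offset":[0,0,0.04],"jaw":0.5},{"dr":[0,0,0],"offset":[0,0,0.08],"jaw":0.5},{"dr":[0,0,0],"offset":[-0.02,0,0.11],"jaw":0.5},{"dr":[0,0,0],"offset":[-0.06,0.0,0.12],"jaw":0.5},{"dr":[0,0,0],"offset":[-0.1,0,0.12],"jaw":0.5},{"dr":[0,0,0],"offset":[-0.14,0,0.12],"jaw":0.5}]'
python3 -m handwheel '[{"dr":[0,0,0],"offset":[-0.03,0,0],"jaw":0.5},{"dr":[0,0,0],"offset":[-0.06,0,0],"jaw":0.5},{"dr":[0,0,0],"offset":[-0.06,0,0],"jaw":0.5},{"dr":[0,0,0],"offset":[-0.06,0,0],"jaw":0.5},{"dr":[0,0,0],"offset":[-0.06,0,0],"jaw":0.5},{"dr":[0,0,0],"offset":[-0.06,0,0],"jaw":0.5},{"dr":[0,0,0],"offset":[-0.06,0,0],"jaw":0.5},{"dr":[0,0,0],"offset":[-0.06,0,0],"jaw":0.5},{"dr":[0,0,0],"offset":[-0.06,0,0],"jaw":0.5},{"dr":[0,0,0],"offset":[-0.06,0,0],"jaw":0.5},{"dr":[0,0,0],"offset":[-0.06,0,0],"jaw":0.5},{"dr":[0,0,0],"offset":[-0.06,0,0],"jaw":0.5}]'
python3 - <<'E'
from h import *
a=r.snapshot('scene')
cv2.imwrite('pics/s5.png',cv2.resize(a[90:270,130:370,::-1],None,fx=3.3,fy=3.3,interpolation=cv2.INTER_CUBIC))
for i in range(20): b=r.snapshot('scene')
d=cv2.absdiff(a,b).max(2)[120:260,270:350]
print('changed px',(d>25).sum(),d.max(),r.state()['clock'])
E
```

```text
clock: 10.05
position: [423.7, 180.5, 336.7]
eef_rot: [2.612, 1.746, 0.002]
force: [-0.9, 0.2, 0.1]
opening: 42.7
gripper_force: 0.0
clock: 11.25
position: [364.8, 180.6, 336.3]
eef_rot: [2.611, 1.746, 0.0]
force: [0.1, 0.2, -0.0]
opening: 43.2
gripper_force: 0.0
changed px 0 10 12.3
```

View pics/s5.png

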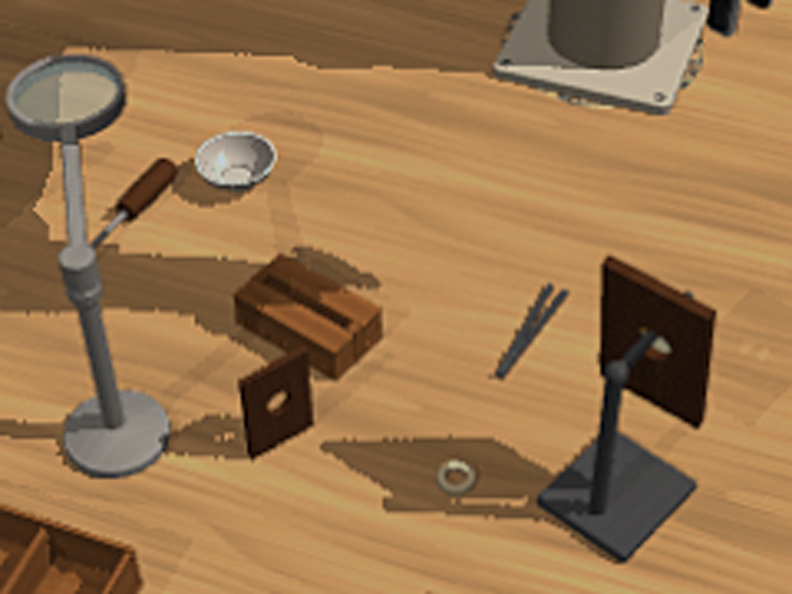

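s5 shows the board hanging still on the peg (hole at about (655,343), peg through it with the tip visible behind at (688,297)). The rack is empty, the lens is clear at (66,95), and nothing else has been disturbed. Handing in.

```bash
python3 -c "
from station import r
print(r.hand_in())"
```

```text
the job is handed in; nothing more can be done
None
```

The job is handed in: the magnifier lens is swung well clear of the rack, and the rosewood board hangs at rest on the peg, with the other things on the table left undisturbed.

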